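# Wake and tare the evidence scale through its sunken keys

### The job

Get the bench scale ready with the jar left standing on its pan: reach the fingertips down into the square well and press its sunken key all the way in, holding it there for a good second, then let it come up; after that press the sunken key at the bottom of the round well all the way in and let it come up too. Press only one key at a time; do not pick anything up, and leave the jar on the pan and the things lying around the scale undisturbed.

Things in the scene. Friction and masses are not known exactly. Their poses are not given: they have to be found in the camera images.
- scale: fixed bench scale, white housing 305 mm along its x (from -155 to +150 mm), 240 mm along its y, deck 55 mm above the table; origin at the table under its middle; its -x side is the front, towards the robot (turned up to 0.35 rad). The grey key blocks with the two wells lie side by side in its front half, flush with the deck, centred at x = -95 mm, y = +55 and -55 mm (which block is left or right varies). A grey glass display strip lies flush behind them.
- pan (a point): centre of the top of the round steel pan (diameter 156 mm, top 63 mm above the table) on the scale's rear half
- square_well_mouth (a point): centre of the mouth of the square well (52 by 52 mm, upright walls parallel to the scale's x and y), level with the deck, 55 mm above the table. z is up. The well's floor is 33 mm below the mouth.
- square_key_top (a point): centre of the top of the white square key (28 by 28 mm) in the middle of the square well; unpressed it lies 19 mm below the mouth, 36 mm above the table
- square_key (a joint): travel of the square key: 0 up, 0.006 m fully in (straight down). A spring pushes it back up: 1.4 N to start it, 4 N fully in, then a hard stop
- round_well_mouth (a point): centre of the mouth of the round well (diameter 52 mm), level with the deck, 55 mm above the table. The well's floor is 33 mm below the mouth.
- round_key_top (a point): centre of the top of the white round key (diameter 30 mm) in the middle of the round well; unpressed it lies 19 mm below the mouth, 36 mm above the table
- round_key (a joint): travel of the round key: 0 up, 0.006 m fully in (straight down). Same spring as the square key
- sample_jar: small white plastic jar with a white lid, diameter 48 mm, 55 mm tall, light, standing loose on the pan; origin at the centre of its underside
- red_jar: bystander: glass jar with a red lid, diameter 66 mm, 75 mm tall, beside the scale; origin at the centre of its underside
- tape_roll: bystander: amber roll of tape lying flat, diameter 80 mm, 30 mm tall, beside the scale; origin at the centre of its underside
- sole_cast: bystander: white plaster cast of a shoe sole, about 230 by 90 by 21 mm, lying flat to the right of the scale; origin on its underside, 58 mm from the rounded heel end (-x) and 170 mm from the toe end (+x)

How it is judged:
By the outcome, as a careful person would: the job done as asked, in the order asked, and still so for the second after the job is handed in, with the robot touching nothing.
It also fails if it takes over 48 s, if anything falls off the work surface, if the arm or the gripper's body presses on something with over 40 N, if the wrist force passes 120 N, or if a joint passes its speed limit or range.

### The arm

A 6-joint arm with a two-finger parallel gripper is mounted at the origin on the work surface. World frame = base frame: x ahead of the robot, y to its left, z up, the work surface at z = 0. Lengths are in mm, angles in degrees, forces in N, time in s.
With the tool pointing down it reaches from about 300 to 875 mm from the base axis. Payload 6.4 kg.
Tool frame: the origin (TCP) lies at the very end of the fingers, on their centre line; the grasp point (between the pads) lies 19 mm behind it; z points along the fingers, y is the line along which they close (so a half turn about z gives the same grasp; the last joint's range is limited). The gripper opens to 88 mm and grips with 3 to 60 N. Pads are 18 mm wide; open, the fingers measure 123 mm over their backs; the gripper's body (75 mm by 187 mm) begins 45 mm behind the grasp point.
Start: joints at [-79.888, 10.359, 92.074, -0, 77.567, -11.82], TCP at [214.79, -533.391, 238.714] pointing down, gripper open.
Joint ranges: [-171.53, 171.53], [-51.25, 118.39], [17.06, 147.69], [-65.23, 245.23], [0, 150.52], [-178.68, 178.68]. Speed limits (degrees/s): [147.25, 147.25, 172.46, 180, 180, 180].

### API

Orientations are given as [roll, pitch, yaw] about the fixed x, y, z axes, in that order (R = Rz(yaw) Ry(pitch) Rx(roll)).
In Python, from cell import get_obs, capture, get_calibration, sign_off gives the robot as it stands.
- The arm moves only by the tool carry_out, never from a script. Its argument "series" is a list of rows, each a list of 7 numbers: the shift along the tool's x, y, z in m, then the turn, a rotation vector about the tool's x, y, z in rad, then the opening, from -1 (shut) to 1 (fully open). A call has 1 to 20 rows; each row shifts and turns the commanded pose from where the row before left it, along the tool's axes as they then stand; what a row does not reach is not made up. A row lasts 1/10 s, in which the tool goes at most 50 mm and 8.59 degrees, less where a joint would pass 70% of its speed; a pose out of reach is approached as far as the arm can. A call is refused whole if a number of a shift passes 0.05 or a number of a turn 0.15, either way. A call with a gripper value outside its range is refused whole. The fingers move at their own pace and stop on an object; "grip_force" is the grip in N (left out, the last holds). Time passes only in rows, so rows that do not move let the fingers close. It gives the time, the measured TCP pose, the force, the opening and the grip force at its end, in the units of the state.
- get_obs(): the state, without advancing time (a new reading comes with each control period).
- capture(name): name is "side" or "top"; returns the picture (400x640x3 uint8, red, green, blue); there is no depth.
- get_calibration(name): a dict with "mtx" (3x3 intrinsics, pixels), "camera_from_world" (4x4, takes a point from world to camera coordinates). Camera axes: x right, y up, looking along -z (the intrinsics and any distortion apply to the point x, -y, -z); pixel columns grow to the right and rows downward; lengths in mm; the calibration is good to about 2 mm. A picture is of the moment at which its call begins. get_calibration takes no time and is no camera call.
- sign_off(): hands the job in; it is judged then, once.
The state is a dict: "t": time; "joint_pos": joint angles; "qd": joint speeds; "joint_torque": joint torques, N m; "eef_pos": TCP position; "eef_rot": TCP orientation; "wrist_force": force on the tool from outside, world axes, zero at the start; "moment": the same for the moment, N m; "opening": opening from 0.0 (shut) to 1.0 (fully open); "grip_force": force on a finger pad.
Only numpy, scipy, OpenCV 4.12 (cv2) and the standard library are available. Lean on these libraries where they do the work, as an engineer would, in place of code of your own. Each camera call takes 0.05 s, during which the arm holds its last target. There are 200 camera calls.

## Working session

There is one attempt and no reset: what is moved stays moved. The work goes in short steps, Python scripts to look and compute and a tool call to move; the robot and the scene stay as the last step left them, time stands still between calls to the robot, and variables do not carry over. Pictures are saved under pics/ and viewed, at most 10 in all, crops included, and the job is handed in when it is done.

Besides the shell and the picture viewer there is one more tool, called after ">>>" as name(argument=value, ...) on one line, values as JSON. carry_out: Moves the arm, as the interface text tells. Its arguments: {"type":"object","properties":{"series":{"type":"array","items":{"type":"array","items":{"type":"number"}}},"grip_force":{"type":"number"}},"required":["series"]}

```bash
mkdir -p pics; python3 - <<'E'
from cell import *
import cv2
for n in("side","top"):
    cv2.imwrite(f"pics/{n}0.png",cv2.cvtColor(capture(n),cv2.COLOR_RGB2BGR))
    c=get_calibration(n);print({k:(v.tolist() if hasattr(v,'tolist') else v) for k,v in c.items()})
print(get_obs())
E
```

```text
{'mtx': [[451.3112525414187, 0.0, 320.30411941771604], [0.0, 451.3112525414187, 197.34644268498693], [0.0, 0.0, 1.0]], 'camera_from_world': [[-0.9988469092903073, -0.04589290603673565, -0.014095849626887643, 569.4100680433], [0.0265011744990993, -0.7718911796383195, 0.6352020895327185, -33.23377746260861], [-0.04003173180576589, 0.6340960873338257, 0.7722173350013352, -1268.4405572119392], [0.0, 0.0, 0.0, 1.0]]}
{'mtx': [[392.2852273944542, 0.0, 317.69362875643225], [0.0, 392.2852273944542, 203.0809810026342], [0.0, 0.0, 1.0]], 'camera_from_world': [[-0.009270864270839332, -0.9999559605271074, 0.0014587947016290598, 1.6256105111724326], [0.9936509837652404, -0.00904880966567199, 0.11214205948708256, -575.2868032993468], [-0.11212392045429731, 0.0024891866029423727, 0.9936911141858995, -1012.1778600095711], [0.0, 0.0, 0.0, 1.0]]}
{'t': 0.1, 'joint_pos': array([-7.98866645e+01,  1.03957819e+01,  9.21244688e+01,  5.83075748e-05,
        7.75671932e+01, -1.18191661e+01]), 'qd': array([-0.03731205, -0.05654174, -0.11155158,  0.02807822,  0.08734762,
       -0.11213693]), 'joint_torque': array([ 9.42806073e-04, -4.34816229e+01, -3.42696333e+01,  7.03760935e-02,
        3.40181740e-02, -4.12248232e-05]), 'eef_pos': array([ 214.7121244 , -532.90372784,  237.93073209]), 'eef_rot': array([-1.79914422e+02, -1.79662465e-02,  2.19324756e+01]), 'wrist_force': array([-0.34432621, -0.1517615 , -0.60904588]), 'moment': array([ 0.01623741, -0.03170215, -0.05146413]), 'grip_force': 0.0, 'opening': 0.9996303366259497}
```

View pics/top0.png

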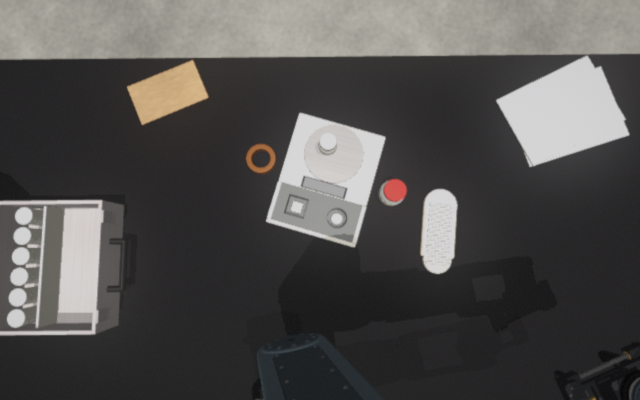

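View pics/side0.png

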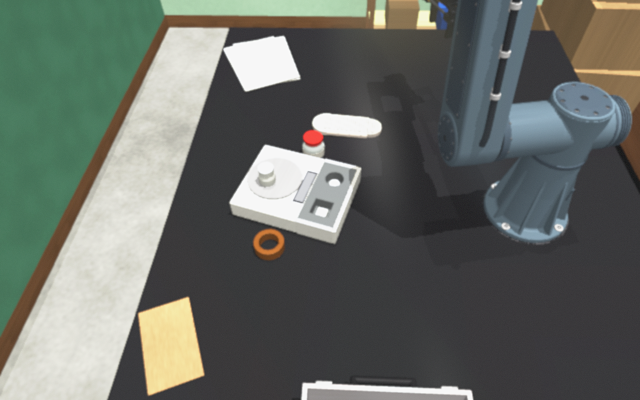

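The top view shows the scale with the square well at about (297,206), the round well at (337,218), the tape at (261,158), the red jar at (393,191) and the cast at (439,231). In the side view the square well is at (321,210) and the round well at (334,180). Next I'll measure the keys.

```bash
cat > h.py <<'E'
import numpy as np,cv2
from cell import *
def ray(n,uv,z):
    c=get_calibration(n);K=np.array(c["mtx"]);T=np.array(c["camera_from_world"])
    d=np.linalg.inv(K)@[uv[0],uv[1],1];d=T[:3,:3].T@(d*[1,-1,-1]);o=-T[:3,:3].T@T[:3,3]
    return (o+d*(z-o[2])/d[2])[:2]
def blobs(g,roi,thr,amin,amax):
    x,y,w,h=roi;s=8
    c=cv2.resize(g[y:y+h,x:x+w],None,fx=s,fy=s,interpolation=cv2.INTER_CUBIC)
    n,l,st,ce=cv2.connectedComponentsWithStats((c>thr).astype(np.uint8))
    return [((ce[i]+.5)/s-.5+[x,y],st[i,4]/s/s,(st[i,:4]/s).round(1)) for i in range(1,n) if amin<st[i,4]/s/s<amax]
E
python3 - <<'E'
from h import *
t=cv2.imread("pics/top0.png");s=cv2.imread("pics/side0.png")
r=[cv2.resize(a,(390,390),interpolation=cv2.INTER_CUBIC) for a in (t[110:250,262:402],s[140:250,245:375])]
cv2.imwrite("pics/z1.png",np.hstack(r))
g=cv2.cvtColor(t,cv2.COLOR_BGR2GRAY)
for th in(150,180,200):
  for b in blobs(g,(278,192,75,42),th,20,300): print(th,b,ray("top",b[0],36))
# deck outline
g8=(g[105:255,255:395]>85).astype(np.uint8)
c=max(cv2.findContours(g8,0,2)[0],key=cv2.contourArea);R=cv2.minAreaRect(c)
P=[ray("top",p+np.array([255,105]),55) for p in cv2.boxPoints(R)];print(np.round(P))
E
```

```text
150 (array([296.45672991, 206.38768663]), np.float64(175.8125), array([ 9.6,  5.8, 18.1, 17.6])) [566.55900873  52.71887893]
150 (array([335.58266638, 217.53794383]), np.float64(161.0625), array([49.4, 18.5, 16.2, 14.8])) [535.99208775 -50.56566046]
180 (array([348.87498667, 196.65120279]), np.float64(73.234375), array([66.2,  0. ,  8.8, 10.8])) [591.31343571 -86.70577491]
180 (array([296.39565339, 206.71145756]), np.float64(104.921875), array([12.9,  9.1, 12.4, 12.2])) [565.69773432  52.88349632]
180 (array([336.27329665, 218.30736357]), np.float64(96.203125), array([53.1, 21.4, 11.2, 11. ])) [533.93834671 -52.36102121]
180 (array([296.61627512, 227.92612032]), np.float64(143.828125), array([ 0. , 29.2, 43.2, 12.8])) [509.50956232  52.48121683]
200 (array([349.13370253, 196.34648856]), np.float64(64.1875), array([67.1,  0. ,  7.9, 10.2])) [592.12391903 -87.4085597 ]
200 (array([296.36068887, 206.7193795 ]), np.float64(84.546875), array([13.4,  9.9, 11.2, 10.8])) [565.67747183  52.97622111]
200 (array([336.25744898, 218.26696429]), np.float64(76.5625), array([53.6, 22. , 10.2,  9.6])) [534.04566428 -52.32071009]
200 (array([296.24624296, 227.96385802]), np.float64(99.8125), array([ 0. , 29.9, 40.8, 12.1])) [509.41919462  53.4561919 ]
[[ 525.  135.]
 [ 824.   50.]
 [ 750. -190.]
 [ 455.  -98.]]
```

View pics/z1.png

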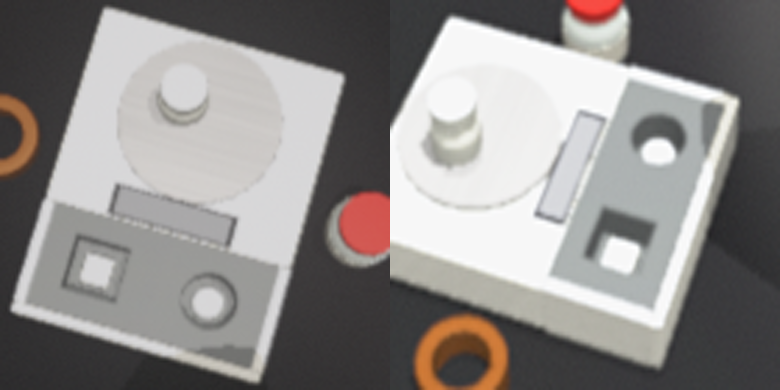

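>>> carry_out(series=[[0, 0, 0, 0, 0, 0.135, -1], [0, 0, 0, 0, 0, 0.135, -1], [0, 0, 0, 0, 0, 0.135, -1], [0, 0, 0, 0, 0, 0.135, -1], [0, 0, 0, 0, 0, 0.135, -1], [0, 0, 0, 0, 0, 0, -1], [0, 0, 0, 0, 0, 0, -1], [0, 0, 0, 0, 0, 0, -1]])

```text
t: 0.9
eef_pos: [214.8, -533.3, 238.5]
eef_rot: [-180.0, 0.0, -16.6]
wrist_force: [-0.2, 0.5, 1.2]
opening: 0.295
grip_force: 0.0
```

```bash
cat > d.py <<'E'
import sys
from h import *
from scipy.spatial.transform import Rotation as Ro
o=get_obs();R=Ro.from_euler("xyz",o["eef_rot"],degrees=True)
print(o["t"],o["eef_pos"].round(1),o["eef_rot"].round(2),"F",o["wrist_force"].round(1),o["opening"])
for n,p in dict(sq=[565.7,53,100],rd=[534,-52.4,100]).items(): print(n,(R.inv().apply(np.array(p)-o["eef_pos"])).round(1))
E
python3 d.py
```

```text
0.9 [ 214.8 -533.3  238.5] [-1.7998e+02  1.0000e-02 -1.6590e+01] F [-0.2  0.5  1.2] 0.29504061588964997
sq [ 169.  -662.   138.7]
rd [ 168.7 -552.   138.7]
```

>>> carry_out(series=[[0.0094, -0.0368, 0, 0, 0, 0, -1], [0.0094, -0.0368, 0, 0, 0, 0, -1], [0.0094, -0.0368, 0, 0, 0, 0, -1], [0.0094, -0.0368, 0, 0, 0, 0, -1], [0.0094, -0.0368, 0, 0, 0, 0, -1], [0.0094, -0.0368, 0, 0, 0, 0, -1], [0.0094, -0.0368, 0, 0, 0, 0, -1], [0.0094, -0.0368, 0, 0, 0, 0, -1], [0.0094, -0.0368, 0, 0, 0, 0, -1], [0.0094, -0.0368, 0, 0, 0, 0, -1], [0.0094, -0.0368, 0, 0, 0, 0, -1], [0.0094, -0.0368, 0, 0, 0, 0, -1], [0.0094, -0.0368, 0, 0, 0, 0, -1], [0.0094, -0.0368, 0, 0, 0, 0, -1], [0.0094, -0.0368, 0, 0, 0, 0, -1], [0.0094, -0.0368, 0, 0, 0, 0, -1], [0.0094, -0.0368, 0, 0, 0, 0, -1], [0.0094, -0.0368, 0, 0, 0, 0, -1], [0, 0, 0, 0, 0, 0, -1], [0, 0, 0, 0, 0, 0, -1]])

```text
t: 2.9
eef_pos: [567.4, 52.7, 238.3]
eef_rot: [180.0, 0.0, -16.6]
wrist_force: [-0.2, 0.4, 0.2]
opening: 0.007
grip_force: 0.0
```

>>> carry_out(series=[[0, 0, 0.035, 0, 0, 0, -1], [0, 0, 0.035, 0, 0, 0, -1], [0, 0, 0.035, 0, 0, 0, -1], [0, 0, 0.03, 0, 0, 0, -1], [0, 0, 0.02, 0, 0, 0, -1], [0, 0, 0, 0, 0, 0, -1], [0, 0, 0, 0, 0, 0, -1]])

```text
t: 3.6
eef_pos: [567.5, 51.1, 84.2]
eef_rot: [180.0, 0.0, -16.8]
wrist_force: [-0.4, -0.1, 0.5]
opening: 0.005
grip_force: 0.0
```

```bash
python3 d.py; python3 - <<'E'
from h import *
t=capture("top")[...,::-1];s=capture("side")[...,::-1]
cv2.imwrite("pics/z2.png",np.hstack([cv2.resize(a,(390,390),interpolation=cv2.INTER_CUBIC) for a in (t[110:250,262:402],s[120:250,245:375])]))
E
```

```text
3.6 [567.5  51.1  84.2] [ 1.7999e+02  1.0000e-02 -1.6790e+01] F [-0.4 -0.1  0.5] 0.004964117589828999
sq [ -2.2  -1.3 -15.8]
rd [ -2.1 108.8 -15.8]
```

View pics/z2.png

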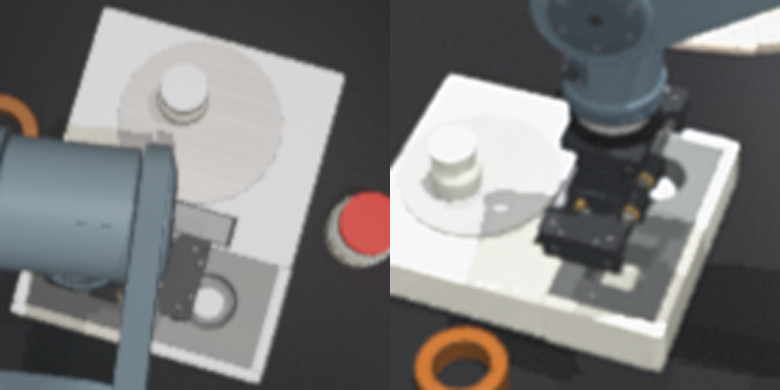

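The gripper is centred over the square well and clear of the jar and the red jar. Next I'll go down into the well.

>>> carry_out(series=[[-0.002, -0.001, 0, 0, 0, 0, -1], [0, 0, 0.012, 0, 0, 0, -1], [0, 0, 0.012, 0, 0, 0, -1], [0, 0, 0.012, 0, 0, 0, -1], [0, 0, 0.006, 0, 0, 0, -1], [0, 0, 0, 0, 0, 0, -1], [0, 0, 0, 0, 0, 0, -1]])

```text
t: 4.4
eef_pos: [565.9, 53.7, 41.4]
eef_rot: [180.0, 0.0, -16.7]
wrist_force: [-0.3, -0.5, 0.2]
opening: 0.003
grip_force: 0.0
```

>>> carry_out(series=[[0, 0, 0.002, 0, 0, 0, -1], [0, 0, 0.002, 0, 0, 0, -1], [0, 0, 0.002, 0, 0, 0, -1], [0, 0, 0.002, 0, 0, 0, -1], [0, 0, 0, 0, 0, 0, -1], [0, 0, 0, 0, 0, 0, -1]])

```text
t: 5.0
eef_pos: [566.3, 53.7, 34.0]
eef_rot: [-180.0, -0.0, -16.7]
wrist_force: [0.7, -0.1, 1.6]
opening: 0.001
grip_force: 1.2
```

Contact is at about z=36, as expected. I'll press to the hard stop, using the force to tell when I'm there.

>>> carry_out(series=[[0, 0, 0.001, 0, 0, 0, -1], [0, 0, 0.001, 0, 0, 0, -1], [0, 0, 0.001, 0, 0, 0, -1], [0, 0, 0.001, 0, 0, 0, -1], [0, 0, 0, 0, 0, 0, -1], [0, 0, 0, 0, 0, 0, -1]])

```text
t: 5.6
eef_pos: [566.3, 53.7, 30.4]
eef_rot: [-180.0, -0.0, -16.7]
wrist_force: [-1.7, 0.0, 8.5]
opening: 0.007
grip_force: 4.1
```

>>> carry_out(series=[[0, 0, 0.001, 0, 0, 0, -1], [0, 0, 0, 0, 0, 0, -1], [0, 0, 0, 0, 0, 0, -1], [0, 0, 0, 0, 0, 0, -1], [0, 0, 0, 0, 0, 0, -1], [0, 0, 0, 0, 0, 0, -1], [0, 0, 0, 0, 0, 0, -1], [0, 0, 0, 0, 0, 0, -1], [0, 0, 0, 0, 0, 0, -1], [0, 0, 0, 0, 0, 0, -1], [0, 0, 0, 0, 0, 0, -1], [0, 0, 0, 0, 0, 0, -1], [0, 0, 0, 0, 0, 0, -1], [0, 0, 0, 0, 0, 0, -1], [0, 0, 0, 0, 0, 0, -1], [0, 0, 0, 0, 0, 0, -1], [0, 0, 0, 0, 0, 0, -1]])

```text
t: 7.3
eef_pos: [566.4, 53.7, 30.2]
eef_rot: [180.0, -0.0, -16.7]
wrist_force: [-5.0, -0.1, 14.8]
opening: 0.004
grip_force: 7.9
```

The force has risen to 14.8 N while the tip moved only 0.2 mm, so the key is on its hard stop, and it has been held for over 1.5 s. I'll lift out and look.

>>> carry_out(series=[[0, 0, -0.005, 0, 0, 0, -1], [0, 0, -0.005, 0, 0, 0, -1], [0, 0, -0.01, 0, 0, 0, -1], [0, 0, -0.02, 0, 0, 0, -1], [0, 0, -0.02, 0, 0, 0, -1], [0, 0, -0.01, 0, 0, 0, -1], [0, 0, 0, 0, 0, 0, -1], [0, 0.025, 0, 0, 0, 0, -1], [0, 0.03, 0, 0, 0, 0, -1], [0, 0.03, 0, 0, 0, 0, -1], [0, 0.025, 0, 0, 0, 0, -1], [0, 0, 0, 0, 0, 0, -1], [0, 0, 0, 0, 0, 0, -1]])

```text
t: 8.6
eef_pos: [533.7, -51.6, 97.9]
eef_rot: [-180.0, 0.1, -16.8]
wrist_force: [0.3, 0.2, -0.2]
opening: 0.003
grip_force: 0.0
```

```bash
python3 d.py; python3 - <<'E'
from h import *
t=capture("top")[...,::-1];s=capture("side")[...,::-1]
cv2.imwrite("pics/z3.png",np.hstack([cv2.resize(a,(390,390),interpolation=cv2.INTER_CUBIC) for a in (t[110:250,262:402],s[120:250,245:375])]))
E
```

```text
8.6 [533.7 -51.6  97.9] [-1.7998e+02  9.0000e-02 -1.6830e+01] F [ 0.3  0.2 -0.2] 0.0033207104158073522
sq [   0.3 -109.4   -2.1]
rd [ 0.5  0.7 -2.1]
```

View pics/z3.png

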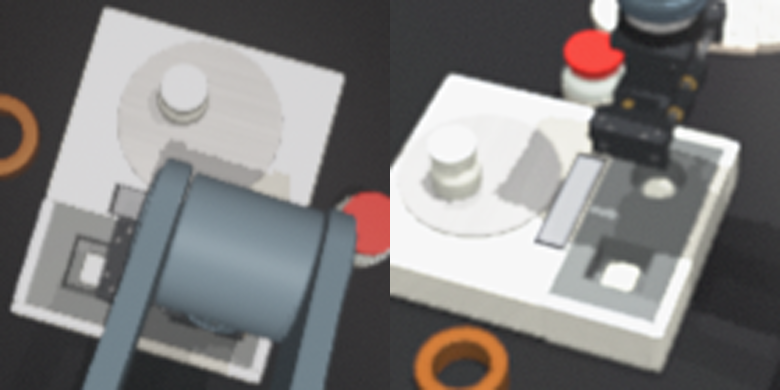

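The square key is up again (side view 620,275) and the jar and red jar have not moved. The gripper is over the round well. The red jar lies about 106 mm behind the gripper's line, clear of its body.

>>> carry_out(series=[[0.0005, 0.0005, 0.015, 0, 0, 0, -1], [0, 0, 0.015, 0, 0, 0, -1], [0, 0, 0.012, 0, 0, 0, -1], [0, 0, 0.01, 0, 0, 0, -1], [0, 0, 0.005, 0, 0, 0, -1], [0, 0, 0, 0, 0, 0, -1], [0, 0, 0, 0, 0, 0, -1]])

```text
t: 9.4
eef_pos: [534.9, -52.3, 41.9]
eef_rot: [180.0, -0.0, -16.7]
wrist_force: [0.0, 0.7, 0.4]
opening: 0.008
grip_force: 0.0
```

>>> carry_out(series=[[0, 0, 0.002, 0, 0, 0, -1], [0, 0, 0.002, 0, 0, 0, -1], [0, 0, 0.002, 0, 0, 0, -1], [0, 0, 0.001, 0, 0, 0, -1], [0, 0, 0, 0, 0, 0, -1], [0, 0, 0, 0, 0, 0, -1]])

```text
t: 10.0
eef_pos: [534.9, -52.4, 35.0]
eef_rot: [180.0, -0.0, -16.7]
wrist_force: [0.1, 0.0, 1.7]
opening: 0.003
grip_force: 0.9
```

>>> carry_out(series=[[0, 0, 0.001, 0, 0, 0, -1], [0, 0, 0.001, 0, 0, 0, -1], [0, 0, 0.001, 0, 0, 0, -1], [0, 0, 0.001, 0, 0, 0, -1], [0, 0, 0.001, 0, 0, 0, -1], [0, 0, 0.001, 0, 0, 0, -1], [0, 0, 0, 0, 0, 0, -1], [0, 0, 0, 0, 0, 0, -1], [0, 0, 0, 0, 0, 0, -1], [0, 0, 0, 0, 0, 0, -1], [0, 0, 0, 0, 0, 0, -1]])

```text
t: 11.1
eef_pos: [535.0, -52.4, 30.2]
eef_rot: [180.0, -0.0, -16.7]
wrist_force: [-5.5, 0.1, 16.6]
opening: 0.008
grip_force: 8.4
```

The round key is fully in: 16.6 N on its hard stop at z=30.2. I'll release and lift clear.

>>> carry_out(series=[[0, 0, -0.005, 0, 0, 0, -1], [0, 0, -0.005, 0, 0, 0, -1], [0, 0, -0.01, 0, 0, 0, -1], [0, 0, -0.02, 0, 0, 0, -1], [0, 0, -0.03, 0, 0, 0, -1], [0, 0, -0.04, 0, 0, 0, -1], [0, 0, -0.04, 0, 0, 0, -1], [0, 0, -0.03, 0, 0, 0, -1], [-0.03, 0.03, 0, 0, 0, 0, -1], [-0.03, 0.04, 0, 0, 0, 0, -1], [-0.03, 0.04, 0, 0, 0, 0, -1], [-0.02, 0.04, 0, 0, 0, 0, -1], [0, 0.04, 0, 0, 0, 0, -1], [0, 0.03, 0, 0, 0, 0, -1], [0, 0, 0, 0, 0, 0, -1], [0, 0, 0, 0, 0, 0, -1], [0, 0, 0, 0, 0, 0, -1]])

```text
t: 12.8
eef_pos: [366.0, -230.2, 208.5]
eef_rot: [-180.0, 0.0, -16.7]
wrist_force: [0.2, -0.2, -0.6]
opening: 0.007
grip_force: 0.0
```

```bash
python3 d.py; python3 - <<'E'
from h import *
t=capture("top")[...,::-1];s=capture("side")[...,::-1]
cv2.imwrite("pics/z4.png",np.hstack([cv2.resize(a,(390,390),interpolation=cv2.INTER_CUBIC) for a in (t[110:250,262:402],s[120:250,245:375])]))
E
```

```text
12.8 [ 366.  -230.2  208.5] [-1.7995e+02  4.0000e-02 -1.6710e+01] F [ 0.2 -0.2 -0.6] 0.007024340285123165
sq [ 110.  -328.6  108.7]
rd [ 109.9 -218.5  108.6]
```

View pics/z4.png

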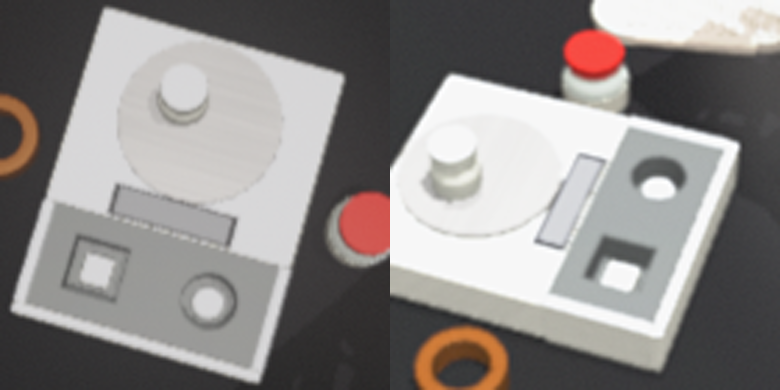

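Both keys are up. The jar (top crop 184,90), red jar and tape are where they started, and the arm is clear.

```bash
python3 -c "from cell import *;print(sign_off())"
```

```text
the job is handed in; nothing more can be done
None
```

I pressed the square key fully in, held it for over 1.5 s and let it come up, then did the same with the round key (held about half a second); in the last pictures the jar, red jar and tape roll had not moved, and the job is handed in at about 13 s of robot time.

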